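# Set the pot warmer to the third click and start it

### The job

Set the pot warmer's heat by feel: with a fingertip push its slide lever from the off end through the clicks until it sits in the third one, and never past it, then press the round start button right down and let it come up again. Only push: do not pinch the lever, and leave the pot in its seat and the other things on the worktop where they stand.

Things in the scene. Friction and masses are not known exactly. Their poses are not given: they have to be found in the camera images.
- warmer: the pot warmer, a fixed white box 190 (x) by 225 (y) mm, flat deck 60 mm above its underside; place and yaw vary. Origin: centre of the underside; x to the back (away from the robot), y left, z up. Metal seat ring with the pot, 112 mm across, 16 mm high, at x = +30, y = 0 mm. Straight unmarked lever track along y near the front edge; start button near the front right corner.
- lever (a joint): slide lever from its off end, m, growing to the warmer's right (-y), max 0.087. Free from 0 to 0.0105 (off; starts within 0 to 0.009). Clicks at 0.0255, 0.0405, 0.0555 (third), 0.0705, 0.0855; crests between at 0.018, 0.033, 0.048, 0.063, 0.078. Sliding free takes about 1 N, leaving a notch about 6 N, easing to none at the crest; past the crest it snaps on ahead of the finger into the next notch and centres there.
- lever_top (a point): centre of the top of the lever's black finger tab; moves with the lever. The tab is 14 mm along the track, 22 mm across it, and stands from 4 to 27 mm above the deck, so this point is 27 mm above the deck. With the lever at the off end it is at x = -58, y = +88 mm in the warmer's frame.
- start_button (a joint): travel of the start button in metres: 0 up, 0.006 fully down; a spring brings it back up. About 1.5 N starts it moving, 5 N takes it fully down.
- start_button_top (a point): centre of the top of the start button's white cap, 28 mm across, in a grey collar 44 mm across and 12 mm high on the deck; 18 mm above the deck (6 mm above the collar) when up, at x = -58, y = -75 mm in the warmer's frame; pressed straight down.
- pot: round cream pot, 90 mm across, 32 mm high, loose in the seat ring with 5 mm play; origin at the centre of its underside, 62 mm above the warmer's underside; its lid stands 34 mm above the deck
- dropper: small dropper bottle, 33 mm across, 102 mm high, loose, at the left of the warmer towards the back; origin at its underside
- timer: round white twist timer with an orange dial, 62 mm across, 37 mm high, loose, at the right of the warmer towards the back; origin at its underside
- bowl: black tint bowl, 132 x 158 mm, 54 mm high, loose, farther to the right; origin at its underside
- tape: roll of tape, 93 mm across, 48 mm high, lying flat and loose, farther to the left; origin at its underside

How it is judged:
By the outcome, as a careful person would: the job done as asked, in the order asked, and still so for the second after the job is handed in, with the robot touching nothing.
It also fails if it takes over 70 s, if anything falls off the work surface, if the arm or the gripper's body presses on something with over 40 N, if the wrist force passes 120 N, or if a joint passes its speed limit or range.

### The arm

A 6-joint arm with a two-finger parallel gripper is mounted at the origin on a cart in front of the work surface, level with it; the furniture and walls round the work are solid. World frame = base frame: x ahead of the robot, y to its left, z up, the work surface at z = 0. Lengths are in mm, angles in rad, forces in N, time in s.
With the tool pointing down it reaches from about 275 to 850 mm from the base axis. Payload 5.2 kg.
Tool frame: the origin (TCP) lies at the very end of the fingers, on their centre line; the grasp point (between the pads) lies 19 mm behind it; z points along the fingers, y is the line along which they close (so a half turn about z gives the same grasp; the last joint's range is limited). The gripper opens to 85 mm and grips with 20 to 120 N. Pads are 22 mm wide; open, the fingers measure 114 mm over their backs; the gripper's body (76 mm by 85 mm) begins 54 mm behind the grasp point. The pads swing forward as they close: fully open they stand 13 mm farther back than shut.
Start: joints at [1.122, 0.259, 1.535, -0, 1.348, -0.203], TCP at [133.81, 533.479, 231.31] pointing down, gripper open.
Joint ranges: [-3.14, 3.14], [-0.91, 2.08], [0.19, 2.58], [-1.22, 4.36], [0.22, 2.71], [-3.12, 3.12]. Speed limits (rad/s): [2.57, 2.57, 3.14, 3.14, 3.14, 3.14].

### API

Orientations are given as a unit quaternion [w, x, y, z].
In Python, from cell import observe, optics, robot, models gives the robot as it stands.
- The arm moves only by the tool step_arm, never from a script. Its argument "rows" is a list that holds one entry, the list of rows, each a list of 5 numbers: the opening, from 0 (shut) to 1 (fully open), then the shift along the tool's x, y, z in m, then the turn about the tool's z in rad. In form: [[[jaw, dx, dy, dz, turn], ...]]. A call has 1 to 12 rows; each row is the pose to reach, as a shift and turn from the pose commanded when the call began, along the tool's axes at that moment; what a row does not reach only later rows make up. A row lasts 1/12 s, in which the tool goes at most 41.7 mm and 7.16 degrees, less where a joint would pass 70% of its speed; a pose out of reach is approached as far as the arm can. A call with a gripper value outside its range is refused whole. The fingers move at their own pace and stop on an object; "newtons" is the grip in N (left out, the last holds). Time passes only in rows, so rows that repeat a pose let the fingers close. It gives the time, the measured TCP pose, the force, the opening and the grip force at its end, in the units of the state.
- observe(): the state, without advancing time (a new reading comes with each control period).
- optics.get_image(name): name is "scene" or "top"; returns the picture (400x640x3 uint8, red, green, blue); there is no depth.
- optics.get_calibration(name): a dict with "mtx" (3x3 intrinsics, pixels), "position" and "attitude" of the camera in the world. Camera axes: x right, y down, z forward; pixel columns grow to the right and rows downward; lengths in mm; the calibration is good to about 2 mm. A picture is of the moment at which its call begins. get_calibration takes no time and is no camera call.
- robot.job_done(): hands the job in; it is judged then, once.
Trained networks look in the newest picture that a camera, given by its name, has taken for a name from the list of things; names that differ only in an ending like _2 or _b are one class to them, and where a whole thing is asked for, a point or a joint stands for the part that bears it (a point fixed in the world has none). Each returns a list of dicts, best first, with "conf" (0 to 1); they miss things now and then, are a little off and sometimes report something else, mostly with a low value. They report only what shows in the picture. A call takes as long as a camera call.
- models.recognise(camera, query): "rect" ([left, top, right, bottom] in pixels, round what is visible of it).
- models.landmark_of(camera, query): "centre" ([column, row] in pixels: a listed point, or the origin of a listed thing).
The state is a dict: "time_s": time; "qpos": joint angles; "joint_velocities": joint speeds; "effort": joint torques, N m; "tool_pos": TCP position; "tool_rot": TCP orientation; "force": force on the tool from outside, world axes, zero at the start; "moment": the same for the moment, N m; "grip_width": finger opening in mm; "gripper_force": force on a finger pad.
Only numpy, scipy, OpenCV 4.12 (cv2) and the standard library are available. Lean on these libraries where they do the work, as an engineer would, in place of code of your own. Each camera call takes 0.05 s, during which the arm holds its last target. There are 200 camera calls.

## Working session

There is one attempt and no reset: what is moved stays moved. The work goes in short steps, Python scripts to look and compute and a tool call to move; the robot and the scene stay as the last step left them, time stands still between calls to the robot, and variables do not carry over. Pictures are saved under pics/ and viewed, at most 10 in all, crops included, and the job is handed in when it is done.

Besides the shell and the picture viewer there is one more tool, called as name([rows], argument=value, ...), one row to a line, values as JSON. step_arm: Moves the arm, as the interface text tells. Its arguments: {"type":"object","properties":{"rows":{"type":"array"},"newtons":{"type":"number"}},"required":["rows"]}

```bash
mkdir -p pics; ls; cat > h.py <<'E'
import numpy as np, cv2
from scipy.spatial.transform import Rotation as R
from cell import observe, optics, robot, models
def rot(q): return R.from_quat(np.r_[q[1:],q[0]]).as_matrix()
def ray(cam,px,z):
    c=optics.get_calibration(cam); K=np.array(c["mtx"]); A=np.array(c["attitude"])
    A=rot(A) if A.size==4 else A
    d=A@np.linalg.solve(K,[px[0],px[1],1]); p=np.array(c["position"]); return p+d*(z-p[2])/d[2]
E
python3 - <<'E'
from h import *
print(optics.get_calibration("top"),optics.get_calibration("scene"),observe())
for c in("top","scene"):
    cv2.imwrite(f"pics/{c}0.png",optics.get_image(c)[:,:,::-1])
    for q,z in(("lever_top",87),("start_button_top",78),("pot",62),("warmer",0),("dropper",0),("timer",0)):
        for d in models.landmark_of(c,q)[:2]: print(c,q,np.round(d["centre"],1),round(d["conf"],2),ray(c,d["centre"],z).round(1))
E
```

```text
pics
{'mtx': array([[404.87572665,   0.        , 310.95870704],
       [  0.        , 404.87572665, 200.24014028],
       [  0.        ,   0.        ,   1.        ]]), 'position': array([ 345.27455621,  166.89306536, 1103.53907399]), 'attitude': array([ 0.06786717, -0.7006256 ,  0.70690016, -0.06935397])} {'mtx': array([[365.12300262,   0.        , 322.09920171],
       [  0.        , 365.12300262, 201.96912989],
       [  0.        ,   0.        ,   1.        ]]), 'position': array([-146.11490498, -215.59539891,  631.2909459 ]), 'attitude': array([-0.39404483,  0.75934963, -0.46483525,  0.22813375])} {'time_s': 0.0, 'qpos': array([ 1.12220147e+00,  2.59349581e-01,  1.53611566e+00,  8.89450314e-06,
        1.34801646e+00, -2.02775881e-01]), 'joint_velocities': array([-1.21814532e-03, -4.96758803e-04, -5.94214786e-04, -4.92025838e-04,
       -2.41063778e-05,  1.21111384e-04]), 'effort': array([ 1.03005972e-03, -4.46026182e+01, -2.90575129e+01,  3.20329320e-05,
        1.15596363e-02, -1.04107920e-05]), 'tool_pos': array([133.56149261, 532.97147226, 230.45809631]), 'tool_rot': array([-
[... 274 characters left out ...]
70.6 211.8  87. ]
top start_button_top [349.6 234.4] 0.68 [457.9  66.5  78. ]
top pot [326.9 202.8] 0.73 [543.1 122.1  62. ]
top warmer [324.4 215.2] 0.56 [520.1 126.9   0. ]
top dropper [271.9 193.9] 0.59 [581.5 272.2   0. ]
top timer [380.  205.9] 0.58 [544.8 -27.6   0. ]
scene lever_top [284.3 206.4] 0.59 [458.1 220.2  87. ]
scene start_button_top [341.2 227.2] 0.67 [457.4  61.9  78. ]
scene pot [331.2 204. ] 0.71 [549.6 134.3  62. ]
scene pot [451.5 261.7] 0.68 [ 475.1 -191.8   62. ]
scene warmer [327.  231.2] 0.7 [510.8 127.8   0. ]
scene dropper [294.5 201.3] 0.71 [589.6 276.3   0. ]
scene dropper [287.6 206. ] 0.43 [560.5 282.2   0. ]
scene timer [382.6 241.2] 0.66 [538.8 -17.6   0. ]
```

```bash
python3 - <<'E'
from h import *
a=cv2.imread("pics/top0.png")[150:275,240:410]; b=cv2.imread("pics/scene0.png")[150:300,240:420]
cv2.imwrite("pics/c1.png",cv2.resize(a,None,fx=4.7,fy=4.7,interpolation=cv2.INTER_CUBIC))
cv2.imwrite("pics/c2.png",cv2.resize(b,None,fx=4,fy=4,interpolation=cv2.INTER_CUBIC))
E
```

```text
(no output)
```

View pics/c1.png

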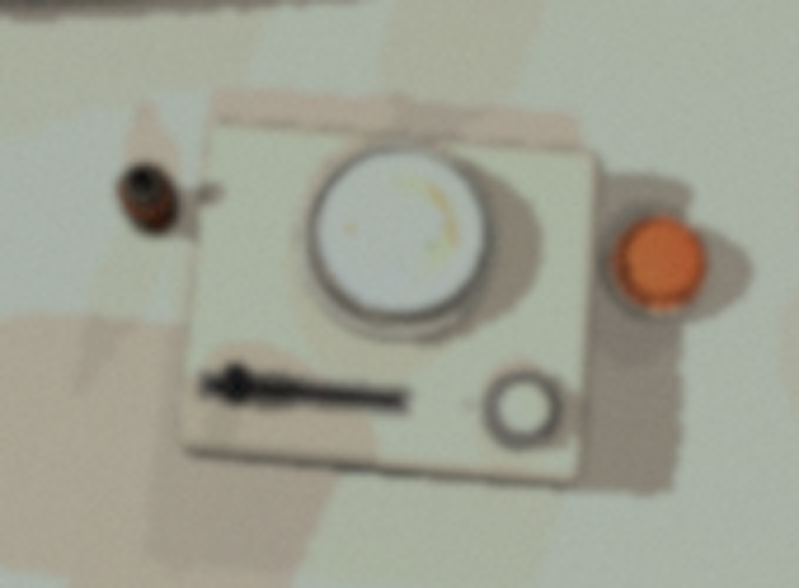

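View pics/c2.png

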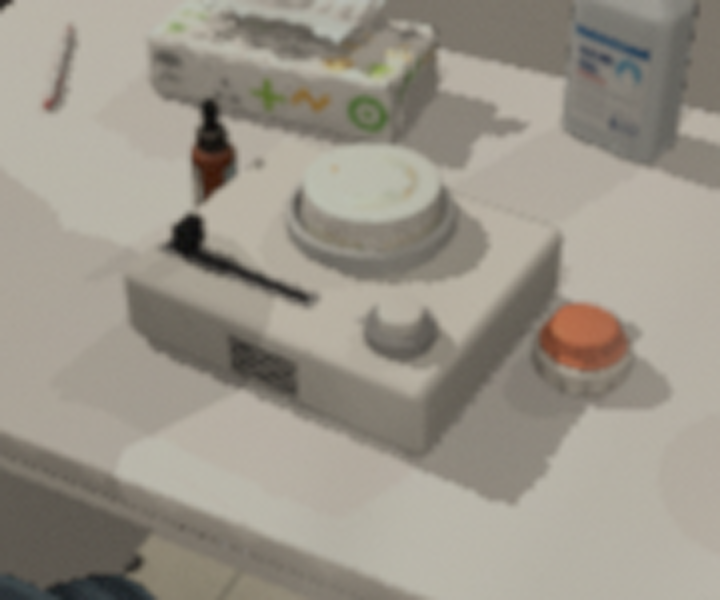

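The top crop shows the box deck, with corners at crop (213,125), (597,152), (578,478) and (185,450). The tab is at (238,383), near the left (off) end of the track, the button cap is at (524,408), and the pot lid is at (400,232). The scene crop agrees with this. Next I'll fit the warmer pose.

```bash
python3 - <<'E'
from h import *
from scipy.optimize import least_squares
def proj(cam,P):
    c=optics.get_calibration(cam); A=rot(np.array(c["attitude"])); q=(np.asarray(P)-c["position"])@A; q=q@np.array(c["mtx"]).T; return q[:,:2]/q[:,2:]
t=lambda u,v:(240+(u+.5)/4.7-.5,150+(v+.5)/4.7-.5); s=lambda u,v:(240+(u+.5)/4-.5,150+(v+.5)/4-.5)
W=[("top",(95,112.5,60),t(213,125)),("top",(95,-112.5,60),t(597,152)),("top",(-95,-112.5,60),t(578,478)),("top",(-95,112.5,60),t(185,450)),
("top",(-58,-75,78),t(524,408)),("scene",(-58,-75,78),s(400,306)),("scene",(95,-112.5,60),s(560,232)),("scene",(-95,-112.5,60),s(425,390)),("scene",(-95,112.5,60),s(128,282)),("scene",(-95,-112.5,0),s(422,453))]
def T(p,q): c,sn=np.cos(p[2]),np.sin(p[2]); return np.array([p[0]+c*q[0]-sn*q[1],p[1]+sn*q[0]+c*q[1],q[2]])
f=lambda W:lambda p:np.concatenate([proj(c,[T(p,q)])[0]-u for c,q,u in W])
for n,w in(("both",W),("top",W[:5]),("scene",W[5:])):
    r=least_squares(f(w),[520,127,0.],loss="soft_l1",x_scale=[10,10,.1]); p=r.x
    print(n,p.round(3)); print(f(w)(p).reshape(-1,2).round(1).tolist())
    g=lambda l:np.concatenate([(proj(c,[T(p,(-58,88-l[0],87))])[0]-u) for c,u in [x for x in(("top",t(238,383)),("scene",s(188,225))) if n in("both",x[0])]])
    l=least_squares(g,[5.]); print("lever",l.x,g(l.x).round(1),"tab",T(p,(-58,88-l.x[0],87)).round(1),"btn",T(p,(-58,-75,78)).round(1))
o=observe(); print(rot(o["tool_rot"]).round(3))
E
```

```text
both [ 5.17524e+02  1.33958e+02 -8.00000e-02]
[[-2.3, -1.7], [0.5, -1.6], [1.3, 0.9], [-2.6, 0.6], [-0.4, -0.4], [0.2, 1.7], [1.7, -2.0], [0.1, 1.3], [-3.2, -3.1], [0.3, 4.2]]
lever [9.29096218] [-0.1  0.2  0.4 -0.8] tab [466. 217.  87.] btn [453.7  63.8  78. ]
top [ 5.16725e+02  1.32378e+02 -8.60000e-02]
[[-1.5, -1.7], [1.3, -1.1], [1.7, 1.4], [-2.2, 0.6], [0.1, 0.1]]
lever [8.22847946] [-0.   0.3] tab [465.8 216.8  87. ] btn [452.5  62.6  78. ]
scene [ 5.20158e+02  1.37493e+02 -6.30000e-02]
[[-0.1, 0.5], [0.5, -3.4], [0.1, -0.1], [-3.7, -3.5], [0.4, 2.8]]
lever [11.20916346] [ 0.4 -1.1] tab [467.1 217.8  87. ] btn [457.6  66.3  78. ]
[[-0.97   0.243  0.   ]
 [ 0.243  0.97   0.   ]
 [-0.     0.    -1.   ]]
```

Best pose: the tab is near (466,217,87), the button near (453,63.5,78), and the yaw is about -0.08. I'll move shut fingers to the left of the tab, with the tool y axis lined up along the track.

step_arm([
  [[0,-0.02,-0.01,0.0,0],[0,-0.055,-0.027,0.0,-0.05],[0,-0.095,-0.046,0.01,-0.1],[0,-0.13,-0.063,0.02,-0.165],[0,-0.165,-0.08,0.03,-0.165],[0,-0.2,-0.097,0.04,-0.165],[0,-0.235,-0.114,0.05,-0.165],[0,-0.27,-0.13,0.06,-0.165],[0,-0.305,-0.147,0.06,-0.165],[0,-0.34,-0.164,0.06,-0.165],[0,-0.37,-0.179,0.06,-0.165],[0,-0.393,-0.19,0.06,-0.165]],
])

```text
time_s: 1.7
tool_pos: [471.0, 251.3, 171.4]
tool_rot: [0.0, 0.041, 0.999, -0.0]
force: [0.1, 1.0, -0.4]
grip_width: -0.2
gripper_force: 0.0
```

step_arm([
  [[0,0,0,0.02,0],[0,0,0,0.04,0],[0,0,0,0.05,0],[0,0,0,0.05,0],[0,0,0,0.05,0]],
])

```text
time_s: 2.12
tool_pos: [468.3, 253.7, 121.1]
tool_rot: [-0.001, 0.04, 0.999, -0.0]
force: [-0.7, -0.1, -0.2]
grip_width: -0.0
gripper_force: 0.0
```

```bash
python3 - <<'E'
from h import *
o=observe(); print(o["time_s"],o["tool_pos"],rot(o["tool_rot"]).round(3),o["force"],o["grip_width"])
a=optics.get_image("top")[170:270,250:380,::-1]; b=optics.get_image("scene")[140:260,240:380,::-1]
v=[cv2.resize(a,(390*2//2,300)),cv2.resize(b,(390,300))]
cv2.imwrite("pics/c3.png",np.hstack([cv2.resize(a,(400,308)),cv2.resize(b,(400,308))]))
E
```

```text
2.1167 [468.32564295 253.65954288 121.1385271 ] [[-0.997  0.08  -0.001]
 [ 0.08   0.997 -0.   ]
 [ 0.001 -0.    -1.   ]] [-0.7257292  -0.11408796 -0.17063824] -0.029360214649751984
```

View pics/c3.png

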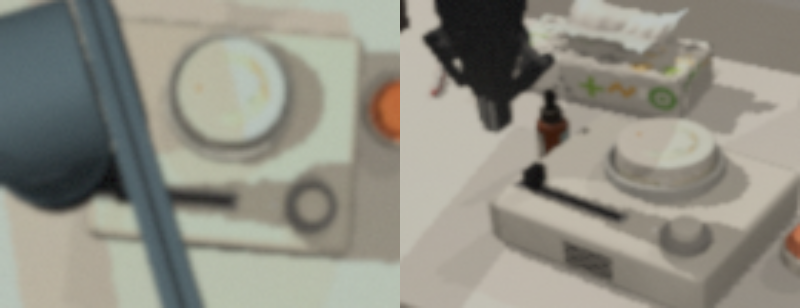

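The scene view shows the closed fingertips (crop 495,120) above and to the left of the tab (535,178), and they clear the dropper. I'll descend beside the tab, then push in small steps.

step_arm([
  [[0,0,0,0.02,0],[0,0,0,0.037,0],[0,0,0,0.046,0],[0,0,0,0.046,0],[0,0,0,0.046,0]],
])

```text
time_s: 2.63
tool_pos: [468.9, 253.9, 75.8]
tool_rot: [0.0, 0.04, 0.999, 0.0]
force: [-0.1, 1.0, 0.2]
grip_width: -0.1
gripper_force: 0.0
```

step_arm([
  [[0,0,-0.002,0,0],[0,0,-0.004,0,0],[0,0,-0.006,0,0],[0,0,-0.008,0,0],[0,0,-0.008,0,0]],
])

```text
time_s: 3.05
tool_pos: [468.3, 245.2, 75.7]
tool_rot: [0.0, 0.041, 0.999, 0.0]
force: [0.1, 0.8, -0.4]
grip_width: -0.4
gripper_force: 0.0
```

step_arm([
  [[0,0,-0.001,0,0],[0,0,-0.002,0,0],[0,0,-0.003,0,0],[0,0,-0.003,0,0]],
])

```text
time_s: 3.38
tool_pos: [467.8, 242.4, 75.3]
tool_rot: [-0.0, 0.04, 0.999, -0.0]
force: [-0.1, -0.2, 0.1]
grip_width: 0.1
gripper_force: 0.0
```

step_arm([
  [[0,0,-0.001,0,0],[0,0,-0.002,0,0],[0,0,-0.003,0,0],[0,0,-0.003,0,0]],
])

```text
time_s: 3.72
tool_pos: [467.6, 239.4, 75.3]
tool_rot: [-0.0, 0.04, 0.999, -0.0]
force: [0.6, -0.3, -0.1]
grip_width: 0.1
gripper_force: 0.0
```

step_arm([
  [[0,0,-0.001,0,0],[0,0,-0.002,0,0],[0,0,-0.002,0,0]],
])

```text
time_s: 3.97
tool_pos: [467.5, 237.6, 75.3]
tool_rot: [-0.0, 0.04, 0.999, 0.0]
force: [-0.4, 1.0, 0.1]
grip_width: 0.0
gripper_force: 0.3
```

step_arm([
  [[0,0,-0.002,0,0],[0,0,-0.002,0,0]],
])

```text
time_s: 4.13
tool_pos: [467.3, 235.5, 75.3]
tool_rot: [-0.0, 0.04, 0.999, 0.0]
force: [0.5, 0.2, -0.4]
grip_width: -0.3
gripper_force: 0.4
```

step_arm([
  [[0,0,-0.002,0,0],[0,0,-0.002,0,0]],
])

```text
time_s: 4.3
tool_pos: [467.2, 233.8, 75.3]
tool_rot: [0.0, 0.041, 0.999, 0.0]
force: [0.2, 1.7, -0.4]
grip_width: 0.2
gripper_force: 1.2
```

step_arm([
  [[0,0,-0.001,0,0],[0,0,-0.001,0,0]],
])

```text
time_s: 4.47
tool_pos: [467.1, 233.1, 75.3]
tool_rot: [0.0, 0.041, 0.999, 0.001]
force: [-0.1, 5.7, -0.5]
grip_width: 0.3
gripper_force: 2.1
```

step_arm([
  [[0,0,-0.001,0,0],[0,0,-0.001,0,0]],
])

```text
time_s: 4.63
tool_pos: [467.0, 232.5, 75.4]
tool_rot: [0.0, 0.041, 0.999, 0.001]
force: [-0.1, 6.1, -0.2]
grip_width: 0.1
gripper_force: 2.7
```

step_arm([
  [[0,0,-0.001,0,0],[0,0,-0.001,0,0]],
])

```text
time_s: 4.8
tool_pos: [467.0, 231.4, 75.4]
tool_rot: [0.0, 0.041, 0.999, 0.001]
force: [-0.6, 5.1, -1.1]
grip_width: 0.0
gripper_force: 2.6
```

step_arm([
  [[0,0,-0.001,0,0],[0,0,-0.001,0,0]],
])

```text
time_s: 4.97
tool_pos: [466.8, 230.1, 75.3]
tool_rot: [0.0, 0.04, 0.999, 0.0]
force: [-0.6, 5.0, -0.5]
grip_width: -0.2
gripper_force: 1.9
```

step_arm([
  [[0,0,-0.001,0,0],[0,0,-0.001,0,0]],
])

```text
time_s: 5.13
tool_pos: [466.7, 228.5, 75.3]
tool_rot: [-0.0, 0.04, 0.999, -0.0]
force: [-0.9, 2.6, -0.7]
grip_width: 0.1
gripper_force: 1.2
```

step_arm([
  [[0,0,-0.001,0,0],[0,0,-0.001,0,0]],
])

```text
time_s: 5.3
tool_pos: [466.5, 227.2, 75.3]
tool_rot: [-0.0, 0.04, 0.999, -0.0]
force: [-0.3, 1.3, 0.6]
grip_width: -0.2
gripper_force: 0.7
```

step_arm([
  [[0,0,-0.001,0,0],[0,0,-0.001,0,0]],
])

```text
time_s: 5.47
tool_pos: [466.5, 226.1, 75.3]
tool_rot: [-0.0, 0.04, 0.999, -0.0]
force: [-0.2, 0.4, -0.2]
grip_width: 0.1
gripper_force: 0.2
```

step_arm([
  [[0,0,-0.001,0,0],[0,0,-0.001,0,0]],
])

```text
time_s: 5.63
tool_pos: [466.6, 225.2, 75.3]
tool_rot: [0.0, 0.04, 0.999, -0.0]
force: [-0.3, -0.5, 0.6]
grip_width: 0.2
gripper_force: 0.0
```

step_arm([
  [[0,0,-0.001,0,0],[0,0,-0.002,0,0],[0,0,-0.002,0,0]],
])

```text
time_s: 5.88
tool_pos: [466.4, 223.4, 75.3]
tool_rot: [0.0, 0.04, 0.999, -0.0]
force: [0.7, 0.3, 0.8]
grip_width: 0.4
gripper_force: 0.0
```

step_arm([
  [[0,0,-0.001,0,0],[0,0,-0.002,0,0],[0,0,-0.002,0,0]],
])

```text
time_s: 6.13
tool_pos: [466.2, 221.5, 75.3]
tool_rot: [-0.0, 0.04, 0.999, -0.0]
force: [0.2, 0.9, -0.1]
grip_width: -0.3
gripper_force: 0.0
```

step_arm([
  [[0,0,-0.001,0,0],[0,0,-0.001,0,0]],
])

```text
time_s: 6.3
tool_pos: [466.1, 220.5, 75.3]
tool_rot: [-0.0, 0.04, 0.999, -0.0]
force: [0.7, -0.3, 0.2]
grip_width: 0.2
gripper_force: 0.0
```

step_arm([
  [[0,0,-0.001,0,0],[0,0,-0.001,0,0]],
])

```text
time_s: 6.47
tool_pos: [466.0, 219.6, 75.3]
tool_rot: [0.0, 0.04, 0.999, -0.0]
force: [0.0, 0.4, 0.1]
grip_width: -0.1
gripper_force: 0.0
```

step_arm([
  [[0,0,-0.001,0,0],[0,0,-0.001,0,0]],
])

```text
time_s: 6.63
tool_pos: [466.0, 219.0, 75.3]
tool_rot: [0.0, 0.041, 0.999, 0.0]
force: [0.2, 3.1, -1.0]
grip_width: -0.4
gripper_force: 0.9
```

step_arm([
  [[0,0,-0.001,0,0],[0,0,-0.001,0,0]],
])

```text
time_s: 6.8
tool_pos: [465.9, 218.5, 75.4]
tool_rot: [0.0, 0.041, 0.999, 0.001]
force: [-0.1, 5.2, -1.1]
grip_width: 0.2
gripper_force: 2.2
```

First click felt: it snapped near y≈225.8 and the finger met the tab again at ≈218.7. That matches the 15 mm model, so the next crest should be at ≈211.

step_arm([
  [[0,0,-0.001,0,0],[0,0,-0.002,0,0],[0,0,-0.003,0,0],[0,0,-0.003,0,0]],
])

```text
time_s: 7.13
tool_pos: [465.7, 215.4, 75.4]
tool_rot: [0.0, 0.04, 0.999, 0.001]
force: [0.1, 5.0, -0.5]
grip_width: -0.4
gripper_force: 2.0
```

step_arm([
  [[0,0,-0.001,0,0],[0,0,-0.002,0,0],[0,0,-0.002,0,0]],
])

```text
time_s: 7.38
tool_pos: [465.4, 212.3, 75.3]
tool_rot: [-0.0, 0.04, 0.999, -0.0]
force: [1.0, 2.1, 0.2]
grip_width: 0.3
gripper_force: 0.7
```

step_arm([
  [[0,0,-0.001,0,0],[0,0,-0.001,0,0]],
])

```text
time_s: 7.55
tool_pos: [465.3, 211.1, 75.3]
tool_rot: [-0.0, 0.04, 0.999, -0.0]
force: [0.5, 0.6, -0.9]
grip_width: -0.0
gripper_force: 0.2
```

step_arm([
  [[0,0,-0.001,0,0],[0,0,-0.001,0,0]],
])

```text
time_s: 7.72
tool_pos: [465.3, 210.2, 75.3]
tool_rot: [-0.0, 0.04, 0.999, -0.0]
force: [-0.9, 0.2, -0.5]
grip_width: -0.1
gripper_force: 0.0
```

step_arm([
  [[0,0,-0.001,0,0],[0,0,-0.001,0,0]],
])

```text
time_s: 7.88
tool_pos: [465.2, 209.4, 75.3]
tool_rot: [-0.0, 0.04, 0.999, -0.0]
force: [0.0, 0.1, -0.5]
grip_width: -0.0
gripper_force: 0.0
```

Second click: it snapped near y≈210.8, so the next contact should be at ≈203.7.

step_arm([
  [[0,0,-0.001,0,0],[0,0,-0.002,0,0],[0,0,-0.003,0,0],[0,0,-0.004,0,0],[0,0,-0.004,0,0]],
])

```text
time_s: 8.3
tool_pos: [464.9, 205.5, 75.3]
tool_rot: [0.0, 0.04, 0.999, -0.0]
force: [-1.0, 0.5, 0.2]
grip_width: -0.0
gripper_force: 0.0
```

step_arm([
  [[0,0,-0.001,0,0],[0,0,-0.001,0,0]],
])

```text
time_s: 8.47
tool_pos: [464.8, 204.6, 75.3]
tool_rot: [0.0, 0.04, 0.999, 0.0]
force: [-0.3, -0.1, -0.1]
grip_width: 0.0
gripper_force: 0.0
```

step_arm([
  [[0,0,-0.001,0,0],[0,0,-0.001,0,0]],
])

```text
time_s: 8.63
tool_pos: [464.8, 204.1, 75.3]
tool_rot: [0.0, 0.041, 0.999, 0.0]
force: [0.2, 1.5, 0.0]
grip_width: 0.2
gripper_force: 0.9
```

step_arm([
  [[0,0,-0.001,0,0],[0,0,-0.001,0,0]],
])

```text
time_s: 8.8
tool_pos: [464.7, 203.5, 75.4]
tool_rot: [0.0, 0.041, 0.999, 0.001]
force: [0.9, 5.1, -0.2]
grip_width: 0.1
gripper_force: 2.2
```

step_arm([
  [[0,0,-0.001,0,0],[0,0,-0.001,0,0]],
])

```text
time_s: 8.97
tool_pos: [464.7, 202.9, 75.4]
tool_rot: [0.0, 0.041, 0.999, 0.001]
force: [0.1, 7.0, -1.1]
grip_width: -0.1
gripper_force: 3.0
```

step_arm([
  [[0,0,-0.001,0,0],[0,0,-0.001,0,0]],
])

```text
time_s: 9.13
tool_pos: [464.6, 201.8, 75.4]
tool_rot: [0.0, 0.041, 0.999, 0.001]
force: [0.1, 6.9, -0.7]
grip_width: 0.2
gripper_force: 2.7
```

step_arm([
  [[0,0,-0.001,0,0],[0,0,-0.002,0,0],[0,0,-0.003,0,0],[0,0,-0.003,0,0]],
])

```text
time_s: 9.47
tool_pos: [464.2, 197.6, 75.3]
tool_rot: [-0.0, 0.04, 0.999, -0.0]
force: [-0.6, 1.2, -1.1]
grip_width: -0.0
gripper_force: 0.8
```

step_arm([
  [[0,0,-0.001,0,0],[0,0,-0.001,0,0]],
])

```text
time_s: 9.63
tool_pos: [464.1, 196.2, 75.3]
tool_rot: [-0.0, 0.04, 0.999, -0.0]
force: [0.9, 0.9, -0.3]
grip_width: -0.1
gripper_force: 0.3
```

step_arm([
  [[0,0,-0.001,0,0],[0,0,-0.001,0,0]],
])

```text
time_s: 9.8
tool_pos: [464.0, 195.3, 75.3]
tool_rot: [-0.0, 0.04, 0.999, -0.0]
force: [-0.0, -0.2, 0.4]
grip_width: 0.2
gripper_force: 0.0
```

Third click: the force fell to zero at y≈195.5. I'll go 1.5 mm further to confirm it's free (contact would only come at ≈188.7), then back off and lift.

step_arm([
  [[0,0,-0.001,0,0],[0,0,-0.0015,0,0],[0,0,-0.0015,0,0]],
])

```text
time_s: 10.05
tool_pos: [463.9, 194.0, 75.3]
tool_rot: [-0.0, 0.04, 0.999, -0.0]
force: [-0.1, 0.2, -0.5]
grip_width: -0.0
gripper_force: 0.0
```

step_arm([
  [[0,0,0.005,0,0],[0,0,0.012,0,0],[0,0,0.015,0,0],[0,0,0.015,-0.02,0],[0,0,0.015,-0.045,0],[0,0,0.015,-0.06,0],[0,0,0.015,-0.06,0]],
])

```text
time_s: 10.63
tool_pos: [467.4, 210.3, 138.6]
tool_rot: [0.003, 0.04, 0.999, 0.001]
force: [0.5, 0.0, 0.6]
grip_width: 0.0
gripper_force: 0.0
```

```bash
python3 - <<'E'
from h import *
print(observe()["tool_pos"],observe()["force"])
for c in("top","scene"):
    I=optics.get_image(c)
    for q,z in(("lever_top",87),("start_button_top",78)):
        for d in models.landmark_of(c,q)[:1]: print(c,q,np.round(d["centre"],1),round(d["conf"],2),ray(c,d["centre"],z).round(1))
    cv2.imwrite(f"pics/{c}4.png",I[:,:,::-1])
a=cv2.imread("pics/top4.png")[190:265,270:370];b=cv2.imread("pics/scene4.png")[170:260,260:380]
cv2.imwrite("pics/c4.png",np.hstack([cv2.resize(a,(400,300)),cv2.resize(b,(400,300))]))
E
```

```text
[467.43932923 210.32674274 138.60871648] [0.54913013 0.02333637 0.55492517]
top lever_top [379.4 205.3] 0.4 [530.7 -10.8  87. ]
top start_button_top [350.3 234.1] 0.42 [458.6  64.7  78. ]
scene lever_top [301.6 211.4] 0.58 [459.3 170.6  87. ]
scene start_button_top [341.1 227.5] 0.47 [456.3  61.7  78. ]
```

View pics/c4.png

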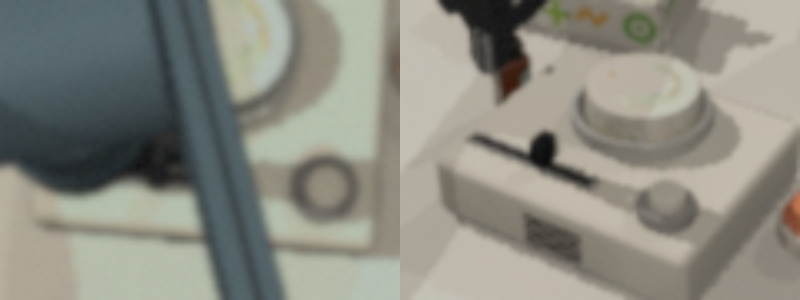

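The scene crop shows the tab about midway along the track (543,148), about 47 mm on from its start, which is the third click. The button is up at (665,198). The cap in the top view is at px (351,236.8), which agrees with (454,63.5).

step_arm([
  [[0,0,-0.02,0,0],[0,0,-0.05,0,0],[0,0,-0.085,0,0],[0,-0.001,-0.12,0,0],[0,-0.001,-0.14,0,0],[0,-0.001,-0.146,0,0],[0,-0.001,-0.146,0,0],[0,-0.001,-0.146,0,0]],
])

```text
time_s: 11.6
tool_pos: [454.2, 63.9, 134.9]
tool_rot: [-0.0, 0.041, 0.999, 0.0]
force: [0.3, 0.9, -0.2]
grip_width: -0.4
gripper_force: 0.0
```

step_arm([
  [[0,0,0,0.015,0],[0,0,0,0.035,0],[0,0,0,0.045,0],[0,0,0,0.05,0],[0,0,0,0.05,0],[0,0,0,0.05,0]],
])

```text
time_s: 12.1
tool_pos: [454.5, 64.4, 85.4]
tool_rot: [-0.0, 0.04, 0.999, 0.0]
force: [-0.1, -0.2, -0.1]
grip_width: 0.1
gripper_force: 0.0
```

```bash
python3 - <<'E'
from h import *
print(observe()["tool_pos"],observe()["force"])
b=optics.get_image("scene")[170:260,280:400,::-1];a=optics.get_image("top")[190:265,300:400,::-1]
cv2.imwrite("pics/c5.png",np.hstack([cv2.resize(a,(400,300)),cv2.resize(b,(400,300))]))
E
```

```text
[454.49261182  64.43960756  85.37088866] [-0.12167172 -0.1955429  -0.07307613]
```

View pics/c5.png

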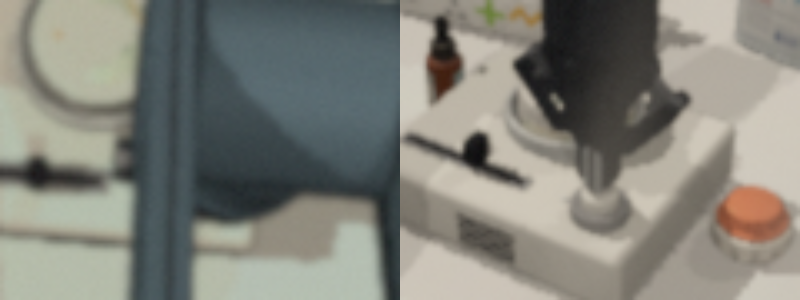

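The fingertips (crop 597,185) stand over the cap (600,205), and the lever is still in place at (477,150). Now I'll press.

step_arm([
  [[0,0,0,0.003,0],[0,0,0,0.006,0],[0,0,0,0.008,0],[0,0,0,0.008,0]],
])

```text
time_s: 12.53
tool_pos: [455.3, 63.7, 77.6]
tool_rot: [0.001, 0.041, 0.999, 0.0]
force: [1.4, 1.2, 3.7]
grip_width: 0.3
gripper_force: 1.9
```

step_arm([
  [[0,0,0,0.001,0],[0,0,0,0.002,0],[0,0,0,0.002,0]],
])

```text
time_s: 12.78
tool_pos: [455.3, 63.6, 76.0]
tool_rot: [0.001, 0.04, 0.999, 0.0]
force: [1.4, 2.3, 5.9]
grip_width: -0.2
gripper_force: 3.4
```

step_arm([
  [[0,0,0,0.001,0],[0,0,0,0.002,0],[0,0,0,0.002,0]],
])

```text
time_s: 13.03
tool_pos: [455.4, 63.6, 75.7]
tool_rot: [0.001, 0.04, 0.999, -0.0]
force: [-3.5, 3.1, 25.3]
grip_width: 0.4
gripper_force: 12.4
```

step_arm([
  [[0,0,0,0.001,0],[0,0,0,0.001,0]],
])

```text
time_s: 13.2
tool_pos: [455.5, 63.7, 75.5]
tool_rot: [0.002, 0.04, 0.999, -0.0]
force: [-7.4, 1.6, 33.8]
grip_width: -0.1
gripper_force: 16.8
```

The spring force rose to about 5–6 N and then a hard stop followed (34 N), so the button is fully down. I'll release and lift clear.

step_arm([
  [[0,0,0,-0.005,0],[0,0,0,-0.012,0],[0,0,0,-0.03,0],[0,0,0,-0.06,0],[0,0,0,-0.09,0],[0,0,0,-0.12,0],[0,0.03,0,-0.14,0],[0,0.07,0,-0.15,0],[0,0.11,0,-0.15,0],[0,0.14,0,-0.15,0],[0,0.15,0,-0.15,0],[0,0.15,0,-0.15,0]],
])

```text
time_s: 14.2
tool_pos: [302.1, 76.0, 221.9]
tool_rot: [-0.001, 0.04, 0.999, -0.0]
force: [0.1, -0.8, -0.4]
grip_width: 0.0
gripper_force: 0.0
```

step_arm([
  [[0,0,-0.02,0,0],[0,0,-0.055,0,0],[0,0,-0.09,0,0],[0,0,-0.125,0,0],[0,0,-0.16,0,0],[0,0,-0.19,0,0],[0,0,-0.2,0,0],[0,0,-0.2,0,0],[0,0,-0.2,0,0]],
])

```text
time_s: 14.95
tool_pos: [289.1, -124.6, 222.0]
tool_rot: [-0.001, 0.042, 0.999, 0.001]
force: [0.3, 0.0, -1.1]
grip_width: -0.1
gripper_force: 0.0
```

```bash
python3 - <<'E'
from h import *
print(observe()["time_s"],observe()["tool_pos"],observe()["force"])
b=optics.get_image("scene")[150:270,250:410,::-1];a=optics.get_image("top")[150:275,240:407,::-1]
cv2.imwrite("pics/c6.png",np.hstack([cv2.resize(a,(400,300)),cv2.resize(b,(400,300))]))
E
```

```text
14.95 [ 289.09463989 -124.58781621  221.967005  ] [ 0.31865598  0.03242844 -1.09739133]
```

View pics/c6.png

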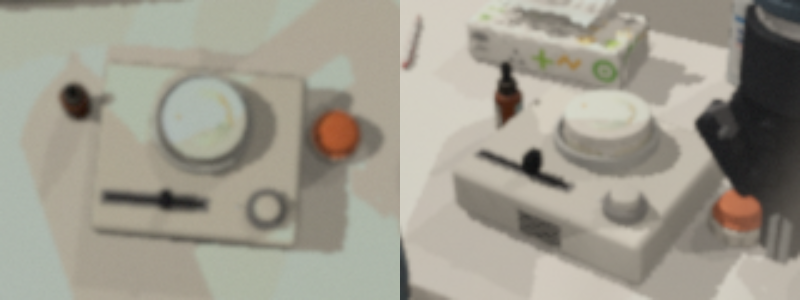

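The final view shows the tab at top crop (166,200), about 47 mm from its start, which is the third notch. The button is up at (267,208), the pot is in its seat, and the dropper and timer haven't moved.

```bash
python3 -c "
from cell import robot; print(robot.job_done())"
```

```text
the job is handed in; nothing more can be done
None
```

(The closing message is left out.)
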